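# Set the bisque ware on its kiln setters

### The arm

A 6-joint arm with a two-finger parallel gripper is mounted at the origin on the work surface. World frame = base frame: x ahead of the robot, y to its left, z up, the work surface at z = 0. Lengths are in m, angles in rad, forces in N, time in s.
With the tool pointing down it reaches from about 0.375 to 0.975 m from the base axis. Payload 3.8 kg.
Tool frame: the origin (TCP) lies midway between the tips of the shut fingers; the grasp point (between the pads) lies 19 mm behind it; z points along the fingers, y is the line along which they close (so a half turn about z gives the same grasp; the last joint's range is limited). The gripper opens to 85 mm and grips with 20 to 120 N. Pads are 22 mm wide; open, the fingers measure 114 mm over their backs; the gripper's body (76 mm by 85 mm) begins 54 mm behind the grasp point. The pads swing forward as they close: fully open they stand 13 mm farther back than shut.
Start: joints at [1.17, 0.264, 1.604, -0, 1.274, -0.037], TCP at [0.24, 0.631, 0.207] pointing down, gripper open.
Joint ranges: [-2.63, 2.63], [-0.94, 2.18], [0.31, 2.57], [-1.31, 4.45], [0, 2.66], [-2.55, 2.55]. Speed limits (rad/s): [2.57, 2.57, 3.14, 3.14, 3.14, 3.14].

### API

Orientations are given as a rotation vector (axis times angle).
In Python, from workcell import bot, imaging gives the robot as it stands.
- The arm moves only by the tool step_arm, never from a script. Its argument "series" is a list of rows, each an object of numbers: "grip": the closure, from -1 (fully open) to 1 (shut); "x", "y", "z": the shift along the tool's x, y, z normalised to -1 to 1, where 1 is 500 mm; "ax", "ay", "az": the turn, a rotation vector about the tool's x, y, z normalised to -1 to 1, where 1 is 30 degrees. A call has 1 to 12 rows; each row is the pose to reach, as a shift and turn from the pose commanded when the call began, along the tool's axes at that moment; what a row does not reach only later rows make up. A row lasts 1/10 s, in which the tool goes at most 50 mm and 8.59 degrees, less where a joint would pass 70% of its speed; a pose out of reach is approached as far as the arm can. A call with a number of a shift or a turn outside -1 to 1 is refused whole. A call with a gripper value outside its range is refused whole. The fingers move at their own pace and stop on an object; "force" is the grip in N (left out, the last holds). Time passes only in rows, so rows that repeat a pose let the fingers close. It gives the time, the measured TCP pose, the force, the opening and the grip force at its end, in the units of the state.
- bot.read_state(): the state, without advancing time (a new reading comes with each control period).
- imaging.read_camera(name): name is "side" or "top" or "wrist"; returns a dict with "img" (400x640x3 uint8, red, green, blue), "fx", "fy", "cx", "cy" (pixels), "R" (3x3) and "t" (3): a world point X has camera coordinates R X + t. Camera axes: x right, y down, z forward; pixel columns grow to the right and rows downward; lengths in m; the calibration is good to about 2 mm. A picture is of the moment at which its call begins. There is no depth.
- bot.finish_job(): hands the job in; it is judged then, once.
The state is a dict: "time": time; "q": joint angles; "joint_vel": joint speeds; "joint_torque": joint torques, N m; "tool_pos": TCP position; "tcp_rot": TCP orientation; "wrist_force": force on the tool from outside, world axes, zero at the start; "torque": the same for the moment, N m; "width": opening from 0.0 (shut) to 1.0 (fully open); "grip_force": force on a finger pad.
Only numpy, scipy, OpenCV 4.12 (cv2) and the standard library are available. Lean on these libraries where they do the work, as an engineer would, in place of code of your own. Each camera call takes 0.05 s, during which the arm holds its last target. There are 200 camera calls.

### The job

Get the four unglazed pieces ready for the kiln: stand each one upright in the middle of the grey setter plate that has the shape of its foot (round vase, square pot, oblong house, cross-footed tree), turned so that its foot lines up with the plate's outline. Set them down without dropping them, let go of them, and leave the small glass jar among them where it is.

Things in the scene. Friction and masses are not known exactly. Their poses are not given: they have to be found in the camera images.
- vase: Unglazed off-white bud vase, round; foot 64 mm across, belly 74 mm at 28 mm height, then a straight round neck 28 mm across from 64 to 102 mm height (its top). Loose, about 0.2 kg. Take it by the neck. Origin: centre of its underside; z up. 
- planter: Unglazed off-white open square pot, 54 x 54 mm outside, 50 mm tall, walls 7 mm thick and vertical, open on top. Loose, about 0.18 kg. Take it across two opposite outer walls. Origin: centre of its underside; z up. x and y square to the walls.
- house: Unglazed off-white model house with gable roof, oblong: 80 mm long (along its x, the roof ridge) and 46 mm wide (its y); side walls vertical up to 42 mm, ridge at 62 mm, no overhanging eaves. Loose, about 0.22 kg. Take it across its 46 mm width by the side walls. Origin: centre of its underside; z up. 
- tree: Unglazed off-white fir tree of two crossed upright slabs 14 mm thick, like a plus sign from above, each 80 mm wide at the foot and stepping inwards up to 78 mm height; above that a square post 18 x 18 mm up to 112 mm (its top). Loose, about 0.2 kg. Take it by the post. Origin: centre of its underside; z up. x and y along the slabs and square to the post's faces.
- setter_round: Round setter, 84 mm across. Fixed flat plate of rough grey kiln-shelf material, 12 mm thick, lying on the table; its flat top is 12 mm above it. Origin: centre of the underside; z up. 
- setter_square: Square setter, 74 x 74 mm. Fixed flat plate of rough grey kiln-shelf material, 12 mm thick, lying on the table; its flat top is 12 mm above it. Origin: centre of the underside; z up. x and y square to its edges.
- setter_oblong: Oblong setter, 100 mm along its x and 66 mm along its y. Fixed flat plate of rough grey kiln-shelf material, 12 mm thick, lying on the table; its flat top is 12 mm above it. Origin: centre of the underside; z up. 
- setter_cross: Plus-shaped setter: two crossed bars, each 100 mm long and 34 mm wide, along its x and y. Fixed flat plate of rough grey kiln-shelf material, 12 mm thick, lying on the table; its flat top is 12 mm above it. Origin: centre of the underside; z up. 
- jar: Small amber glass jar with a black cap, 40 mm across, 55 mm tall, standing in the middle of the work. Bystander. Origin: centre of its underside.
There are look-alikes about, which are no part of the job. Leave any black or green look-alike of the setter_square alone.

How it is judged:
At the end, for the whole second after the job is handed in: Each piece stands upright (0.1 rad), released and at rest on top of its own setter: centres within 12 mm, underside 8 to 16 mm above the setter's; pot and tree in line with it within 0.2 rad (any quarter turn), house within 0.2 rad (either way round), vase any way (horizontal distance between vase and setter_round below 0.012 m and z of vase in the frame of setter_round between 0.008 and 0.016 m and angle between each of vase, planter, house, tree's own z axis and vertical below 0.1 rad and linear speed of each of vase, planter, house, tree below 0.02 m/s and contact force between the fingers and vase below 0.2 N and horizontal distance between planter and setter_square below 0.012 m and z of planter in the frame of setter_square between 0.008 and 0.016 m and contact force between the fingers and planter below 0.2 N and (angle between the x axis of planter and the x axis of setter_square, either way round below 0.2 rad or angle between the x axis of planter and the y axis of setter_square, either way round below 0.2 rad) and horizontal distance between house and setter_oblong below 0.012 m and z of house in the frame of setter_oblong between 0.008 and 0.016 m and contact force between the fingers and house below 0.2 N and angle between the x axis of house and the x axis of setter_oblong, either way round below 0.2 rad and horizontal distance between tree and setter_cross below 0.012 m and z of tree in the frame of setter_cross between 0.008 and 0.016 m and contact force between the fingers and tree below 0.2 N and (angle between the x axis of tree and the x axis of setter_cross, either way round below 0.2 rad or angle between the x axis of tree and the y axis of setter_cross, either way round below 0.2 rad)); the robot touches nothing.
It fails at once if a piece is dropped (falls free faster than 0.7 m/s, a drop of about 25 mm) ((contact force between anything else and vase below 0.05 N and linear speed of vase above 0.7 m/s) or (contact force between anything else and planter below 0.05 N and linear speed of planter above 0.7 m/s) or (contact force between anything else and house below 0.05 N and linear speed of house above 0.7 m/s) or (contact force between anything else and tree below 0.05 N and linear speed of tree above 0.7 m/s)).
It fails at once if the jar is shoved more than 25 mm (distance of jar from where it was at the start of the episode above 0.025 m).
It also fails if it takes over 102 s, if anything falls off the work surface, if the arm or the gripper's body presses on something with over 40 N, if the wrist force passes 120 N, or if a joint passes its speed limit or range.

## Working session

There is one attempt and no reset: what is moved stays moved. The work goes in short steps, Python scripts to look and compute and a tool call to move; the robot and the scene stay as the last step left them, time stands still between calls to the robot, and variables do not carry over. Pictures are saved under pics/ and viewed, at most 14 in all, crops included, and the job is handed in when it is done.

Besides the shell and the picture viewer there is one more tool, called after "Request:" as name(argument=value, ...) on one line, values as JSON. step_arm: Moves the arm, as the interface text tells. Scaled input: -1 to 1 covers 500 mm each way for a shift and 30 degrees each way for a turn. Its arguments: {"type":"object","properties":{"series":{"type":"array","items":{"type":"object","properties":{"grip":{"type":"number"},"x":{"type":"number","minimum":-1,"maximum":1},"y":{"type":"number","minimum":-1,"maximum":1},"z":{"type":"number","minimum":-1,"maximum":1},"ax":{"type":"number","minimum":-1,"maximum":1},"ay":{"type":"number","minimum":-1,"maximum":1},"az":{"type":"number","minimum":-1,"maximum":1}}}},"force":{"type":"number"}},"required":["series"]}

```bash
mkdir -p pics; ls; cat > h.py <<'E'
import numpy as np,cv2
from workcell import bot,imaging
def ray(c,u,v,z):
    R=np.array(c["R"]);t=np.array(c["t"]);o=-R.T@t
    d=R.T@np.array([(u-c["cx"])/c["fx"],(v-c["cy"])/c["fy"],1.])
    return o+d*(z-o[2])/d[2]
def proj(c,X):
    p=np.array(c["R"])@np.array(X)+np.array(c["t"]);return p[0]/p[2]*c["fx"]+c["cx"],p[1]/p[2]*c["fy"]+c["cy"]
def save(c,n): cv2.imwrite("pics/"+n,c["img"][:,:,::-1])
E
python3 - <<'E'
from h import *
for n in("top","side"):
    c=imaging.read_camera(n);save(c,n+"0.png");np.save(n+"0.npy",c,allow_pickle=True)
    print(n,c["fx"],-np.array(c["R"]).T@np.array(c["t"]),np.round(c["R"],3).tolist())
print(bot.read_state())
E
```

```text
pics
top 413.6633288938758 [0.26401792 0.04446188 1.00034437] [[0.149, -0.989, 0.002], [-0.965, -0.146, -0.217], [0.215, 0.03, -0.976]]
side 454.7249766728373 [ 0.3198533  -1.01085657  0.68371855] [[0.99, -0.144, -0.001], [-0.073, -0.496, -0.865], [0.124, 0.857, -0.501]]
{'time': 0.1, 'q': array([ 1.17008708e+00,  2.64708120e-01,  1.60520845e+00, -4.46461409e-06,
        1.27369545e+00, -3.68965079e-02]), 'joint_vel': array([-0.00088801, -0.00198435, -0.00216724,  0.00046547, -0.00223497,
        0.00125717]), 'joint_torque': array([ 6.62115071e-04, -5.16702390e+01, -3.68590450e+01,  4.75348281e-05,
        6.22172389e-03, -4.70853948e-06]), 'tool_pos': array([0.23992294, 0.63018125, 0.2058818 ]), 'tcp_rot': array([-0.5682484 , -3.08933016,  0.00309742]), 'wrist_force': array([ 0.11323751, -0.12948611,  0.59282117]), 'torque': array([ 0.03570519,  0.00478142, -0.0065407 ]), 'grip_force': 0.0, 'width': 1.0005988451597398}
```

View pics/top0.png

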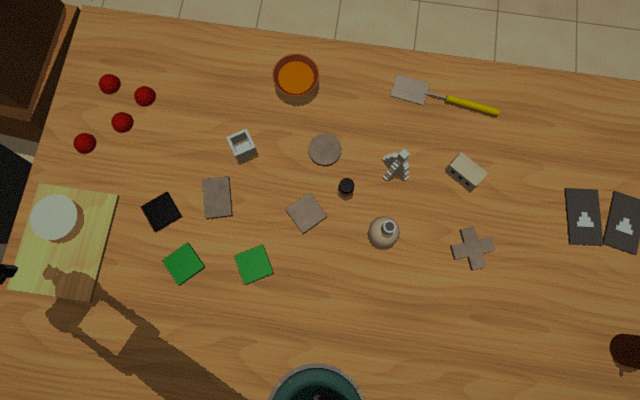

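View pics/side0.png

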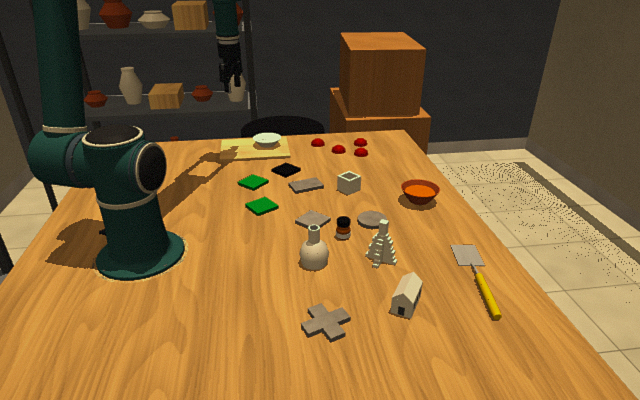

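The top view shows four grey setters: round (325,149), square (306,213), oblong (217,197) and cross (473,248). The pieces are the pot (241,145), vase (384,232), tree (397,165) and house (467,170), and the jar is at (346,188).
Candidates for setter_square are grey (306,213), black (161,211), green (184,264) and green (254,264). Only the grey one fits, being rough grey kiln-shelf material. I'll confirm it in an enlarged crop and measure.

```bash
python3 - <<'E'
from h import *
c=np.load("top0.npy",allow_pickle=True).item();im=c["img"]
cv2.imwrite("pics/crop1.png",cv2.resize(im[110:290,140:510,::-1],None,fx=2.16,fy=2.16,interpolation=cv2.INTER_CUBIC))
hsv=cv2.cvtColor(im,cv2.COLOR_RGB2HSV)
m=((hsv[...,1]<95)&(hsv[...,2]>60)).astype(np.uint8)
m[:, :130]=0;m[:120]=0;m[300:]=0;m[:,520:]=0
cs,_=cv2.findContours(m,cv2.RETR_EXTERNAL,cv2.CHAIN_APPROX_NONE)
for k in cs:
    if cv2.contourArea(k)<150: continue
    P=k[:,0].astype(float); u,v=P.mean(0)
    med=np.median(hsv[cv2.drawContours(np.zeros_like(m),[k],-1,1,-1)>0],axis=0)
    W=np.array([ray(c,a,b,.012)[:2] for a,b in P]).astype(np.float32)
    r=cv2.minAreaRect(W*1000); M=cv2.moments(W*1000)
    print((int(u),int(v)),cv2.contourArea(k),med,"rect",np.round(r[0],0),np.round(r[1],0),round(r[2],1),"cent",round(M['m10']/M['m00']),round(M['m01']/M['m00']))
E
```

```text
(473, 247) 887.0 [ 16.  69. 114.] rect [ 430. -315.] [90. 92.] 67.6 cent 431 -315
(383, 231) 663.5 [ 18.  75. 126.] rect [438. -99.] [71. 70.] 7.0 cent 438 -99
(306, 212) 842.0 [ 16.  69. 121.] rect [456.  93.] [74. 74.] 44.5 cent 456 93
(216, 196) 984.0 [ 16.  69. 108.] rect [462. 316.] [99. 66.] 15.9 cent 462 316
(465, 171) 782.0 [ 23.  62. 147.] rect [ 619. -285.] [85. 66.] 56.6 cent 620 -285
(396, 165) 530.0 [ 21.  54. 104.] rect [ 611. -110.] [81. 69.] 8.6 cent 612 -113
(324, 149) 751.5 [ 16.  70. 112.] rect [624.  72.] [80. 78.] 8.6 cent 624 73
(241, 145) 576.0 [ 24.  37. 125.] rect [604. 280.] [76. 57.] 34.3 cent 605 281
```

View pics/crop1.png

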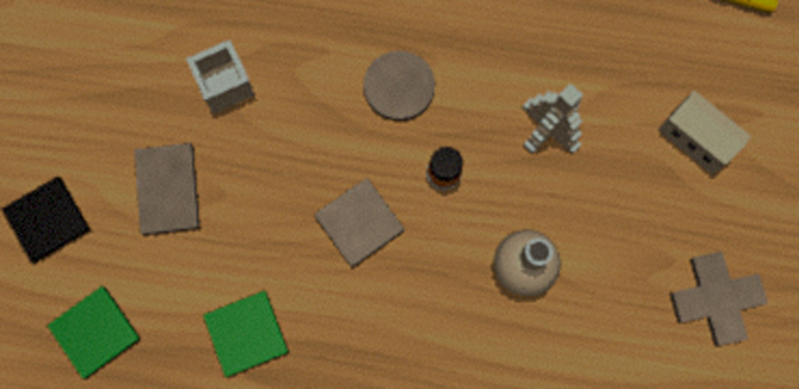

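The crop confirms the grey square at top-image (306,213) as setter_square. The look-alikes are plainly black or green. Next I'll get rough piece positions and the first move.

```bash
cat >> h.py <<'E'
from scipy.spatial.transform import Rotation as Ro
def mv(x,y,z,hd=None):
    """shift/turn (normalised) from here to TCP x,y,z mm with closing line at world heading hd deg (mod 180)"""
    s=bot.read_state();R=Ro.from_rotvec(s["tcp_rot"]).as_matrix();p=np.array(s["tool_pos"])*1000
    h=np.degrees(np.arctan2(R[1,1],R[0,1]))
    d=R.T@(np.array([x,y,z])-p)/500
    out=dict(zip("xyz",np.round(d,3)))
    out={k:float(v) for k,v in out.items()}
    if hd is not None:
        a=(hd-h+90)%180-90; out["az_total"]=round(float(-a/30),3)
        Rt=Ro.from_euler('z',a,degrees=True).as_matrix()@R
        zt=R[:,2];out["tilt_deg"]=round(float(np.degrees(np.arccos(-zt[2]))),2)
    print("t",round(s["time"],2),"tcp",np.round(p,1),"head",round(h,1),"q6",round(s["q"][5],2),out,flush=True)
E
python3 - <<'E'
from h import *
c=np.load("top0.npy",allow_pickle=True).item()
for n,u,v,z in(("planter",241.4,142.4,.05),("tree",403.9,154,.112),("vase",389.5,225.3,.102),("jar",346.5,186,.055)):
    print(n,np.round(ray(c,u,v,z)*1000))
# house: ridge guess & roof corners from crop
for a,b,z in((695,93,.042),(748,136,.042),(692,117,.062),(663,135,0.0),(718,173,0)):
    print(np.round(ray(c,a/2.16+140,b/2.16+110,z)*1000))
mv(600,265,230,45)
E
```

```text
planter [597. 273.  50.]
tree [ 603. -110.  112.]
vase [438. -97. 102.]
jar [525.   6.  55.]
[ 653. -262.   42.]
[ 611. -324.   42.]
[ 617. -254.   62.]
[ 613. -242.    0.]
[ 577. -308.    0.]
t 0.1 tcp [239.9 630.2 205.9] head 69.2 q6 -0.04 {'x': -0.933, 'y': -0.426, 'z': -0.047, 'az_total': 0.805, 'tilt_deg': 0.12}
```

Request:
step_arm(series=[{"x":-0.93,"y":-0.43,"z":-0.05,"az":1,"grip":-1},{"x":-0.93,"y":-0.43,"z":-0.05,"az":1},{"x":-0.93,"y":-0.43,"z":-0.05,"az":1},{"x":-0.93,"y":-0.43,"z":-0.05,"az":1},{"x":-0.93,"y":-0.43,"z":-0.05,"az":1},{"x":-0.93,"y":-0.43,"z":-0.05,"az":1},{"x":-0.93,"y":-0.43,"z":-0.05,"az":1},{"x":-0.93,"y":-0.43,"z":-0.05,"az":1},{"x":-0.93,"y":-0.43,"z":-0.05,"az":1},{"x":-0.93,"y":-0.43,"z":-0.05,"az":1},{"x":-0.93,"y":-0.43,"z":-0.05,"az":1},{"x":-0.93,"y":-0.43,"z":-0.05,"az":1}])

```text
validation failed for argument at $.se...
```

```bash
python3 - <<'E'
from h import *
c=imaging.read_camera("wrist");save(c,"w1.png");np.save("w1.npy",c,allow_pickle=True)
print(-np.array(c["R"]).T@np.array(c["t"]),np.round(c["R"],2).tolist(),c["fx"])
mv(597,273,230,28)
E
```

```text
[0.17021766 0.65725427 0.3722363 ] [[0.36, 0.93, -0.0], [0.89, -0.34, 0.29], [0.27, -0.11, -0.96]] 286.70043097602274
t 0.15 tcp [240.  630.3 206. ] head 69.2 q6 -0.04 {'x': -0.922, 'y': -0.414, 'z': -0.047, 'az_total': 1.372, 'tilt_deg': 0.1}
```

View pics/w1.png

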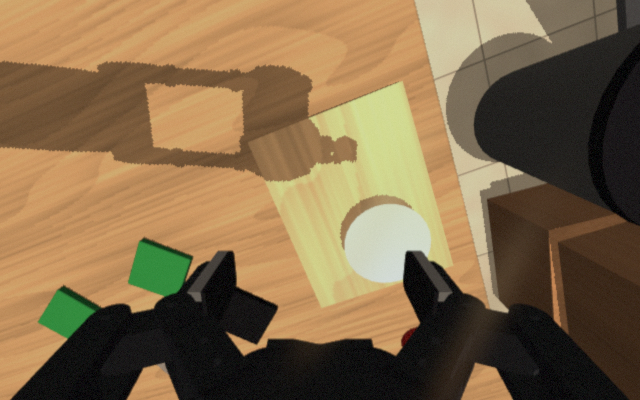

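The wrist camera still shows the start position: fingertips at about (220,270) and (420,270), with a cutting board ahead. The move was refused, so I'll retry with every field in each row.

Request:
step_arm(series=[{"x":-0.92,"y":-0.41,"z":-0.05,"ax":0,"ay":0,"az":1,"grip":-1},{"x":-0.92,"y":-0.41,"z":-0.05,"ax":0,"ay":0,"az":1,"grip":-1},{"x":-0.92,"y":-0.41,"z":-0.05,"ax":0,"ay":0,"az":1,"grip":-1},{"x":-0.92,"y":-0.41,"z":-0.05,"ax":0,"ay":0,"az":1,"grip":-1},{"x":-0.92,"y":-0.41,"z":-0.05,"ax":0,"ay":0,"az":1,"grip":-1},{"x":-0.92,"y":-0.41,"z":-0.05,"ax":0,"ay":0,"az":1,"grip":-1},{"x":-0.92,"y":-0.41,"z":-0.05,"ax":0,"ay":0,"az":1,"grip":-1},{"x":-0.92,"y":-0.41,"z":-0.05,"ax":0,"ay":0,"az":1,"grip":-1},{"x":-0.92,"y":-0.41,"z":-0.05,"ax":0,"ay":0,"az":1,"grip":-1},{"x":-0.92,"y":-0.41,"z":-0.05,"ax":0,"ay":0,"az":1,"grip":-1},{"x":-0.92,"y":-0.41,"z":-0.05,"ax":0,"ay":0,"az":1,"grip":-1},{"x":-0.92,"y":-0.41,"z":-0.05,"ax":0,"ay":0,"az":1,"grip":-1}])

```text
time: 1.35
tool_pos: [0.5978, 0.2741, 0.2315]
tcp_rot: [-1.353, -2.834, 0.001]
wrist_force: [-0.7, -0.5, -0.0]
width: 0.999
grip_force: 0.0
```

```bash
python3 - <<'E'
from h import *
c=imaging.read_camera("wrist");save(c,"w2.png");np.save("w2.npy",c,allow_pickle=True)
mv(597,273,230,28)
E
```

```text
t 1.4 tcp [596.8 275.3 231.5] head 39.1 q6 -0.29 {'x': -0.004, 'y': -0.003, 'z': 0.003, 'az_total': 0.369, 'tilt_deg': 0.09}
```

View pics/w2.png

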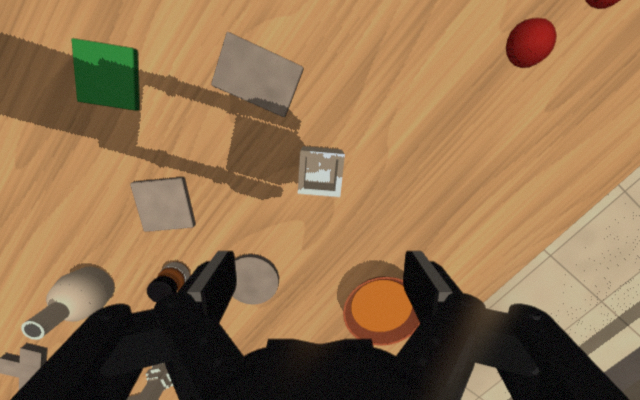

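The wrist view shows the pot from above at about (321,172), rim corners near (302,147), (345,151), (341,196) and (298,193). It also shows the oblong setter at (257,73), the square at (162,204) and the round at (250,280).

```bash
cat >> h.py <<'E'
def rect(c,u0,v0,u1,v1,z,smax=60,vmin=60):
    hsv=cv2.cvtColor(c["img"],cv2.COLOR_RGB2HSV);m=((hsv[...,1]<smax)&(hsv[...,2]>vmin)).astype(np.uint8)
    k=np.zeros_like(m);k[v0:v1,u0:u1]=1;m&=k
    cs,_=cv2.findContours(m,cv2.RETR_EXTERNAL,cv2.CHAIN_APPROX_NONE);K=max(cs,key=cv2.contourArea)[:,0]
    W=np.array([ray(c,a,b,z)[:2] for a,b in K])*1000;W=W.astype(np.float32);r=cv2.minAreaRect(W)
    print("px",cv2.minAreaRect(K),"world",np.round(r[0],1),np.round(r[1],1),round(r[2],1));return K,W
E
python3 - <<'E'
from h import *
c=np.load("w2.npy",allow_pickle=True).item()
for s in(45,60,75): rect(c,285,135,360,210,.05,s)
P=np.array([ray(c,u,v,.05)[:2] for u,v in((302,147),(345,151),(341,196),(298,193))])*1000
print(np.round(P),P.mean(0),cv2.minAreaRect(P.astype(np.float32)))
print("setters")
for b in((205,25,310,120),(125,170,200,240)): rect(c,*b,.012,110)
mv(597,273,30,28)
E
```

```text
px ((319.7000427246094, 184.60000610351562), (42.35319900512695, 20.01396369934082), 4.763641834259033) world [604.  266.2] [52.9 25.7] 34.0
px ((319.5, 185.5), (21.0, 43.0), 90.0) world [604.5 265.1] [53.9 27. ] 39.0
px ((320.67352294921875, 171.7542266845703), (43.92121124267578, 46.866615295410156), 4.969740867614746) world [595.2 279.2] [53.5 58.5] 34.0
[[558. 289.]
 [601. 318.]
 [634. 272.]
 [590. 241.]] [595.85722845 279.86654134] ((595.4146728515625, 279.8722229003906), (54.314788818359375, 57.50716018676758), 34.84603500366211)
setters
px ((254.92466735839844, 74.46575927734375), (87.8089828491211, 55.86339569091797), 24.443954467773438) world [461.5 317.7] [99.9 66.2] 15.7
px ((162.07261657714844, 204.27444458007812), (51.710750579833984, 60.45366287231445), 84.64418029785156) world [456.   96.9] [77.8 75.4] 44.3
t 1.4 tcp [596.8 275.3 231.5] head 39.1 q6 -0.29 {'x': -0.004, 'y': -0.002, 'z': 0.403, 'az_total': 0.369, 'tilt_deg': 0.09}
```

Request:
step_arm(series=[{"x":0,"y":0,"z":0.1,"ax":0,"ay":0,"az":0.2,"grip":-1},{"x":0,"y":0,"z":0.2,"ax":0,"ay":0,"az":0.2,"grip":-1},{"x":0,"y":0,"z":0.3,"ax":0,"ay":0,"az":0.2,"grip":-1},{"x":0,"y":0,"z":0.38,"ax":0,"ay":0,"az":0.2,"grip":-1},{"x":0,"y":0,"z":0.42,"ax":0,"ay":0,"az":0.2,"grip":-1},{"x":0,"y":0,"z":0.432,"ax":0,"ay":0,"az":0.2,"grip":-1},{"x":0,"y":0,"z":0.432,"ax":0,"ay":0,"az":0.2,"grip":-1},{"x":0,"y":0,"z":0.432,"ax":0,"ay":0,"az":0.2,"grip":1},{"x":0,"y":0,"z":0.432,"ax":0,"ay":0,"az":0.2,"grip":1},{"x":0,"y":0,"z":0.432,"ax":0,"ay":0,"az":0.2,"grip":1},{"x":0,"y":0,"z":0.432,"ax":0,"ay":0,"az":0.2,"grip":1},{"x":0,"y":0,"z":0.432,"ax":0,"ay":0,"az":0.2,"grip":1}], force=40)

```text
time: 2.6
tool_pos: [0.5985, 0.2765, 0.0189]
tcp_rot: [1.495, 2.761, 0.005]
wrist_force: [-3.1, 0.4, 6.5]
width: 0.612
grip_force: 41.4
```

```bash
python3 - <<'E'
from h import *
c=imaging.read_camera("wrist");save(c,"w3.png")
s=bot.read_state();print(s["width"],s["grip_force"],s["wrist_force"])
mv(456,94,130,44.5)
E
```

```text
0.61310503405117 41.363845467567444 [-2.13399485  0.61967848  5.84916983]
t 2.65 tcp [598.5 276.5  18.9] head 33.1 q6 -0.18 {'x': -0.15, 'y': -0.437, 'z': -0.224, 'az_total': -0.379, 'tilt_deg': 0.21}
```

View pics/w3.png

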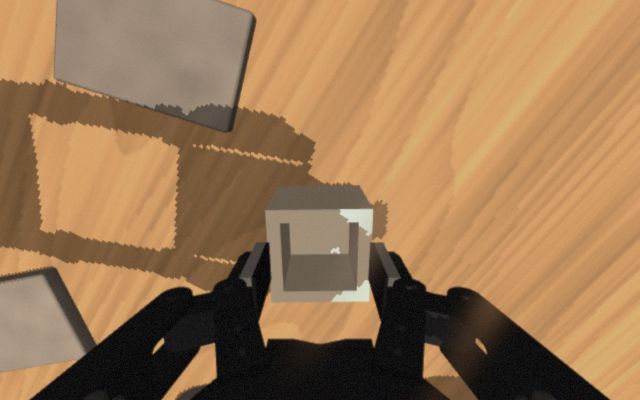

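The pot is gripped between both pads, rim at u 267–372 and v 208–301, opening 52 mm. I'll work out its offset from the TCP, then lift it to the square setter.

```bash
python3 - <<'E'
from h import *
c=imaging.read_camera("wrist")
P=np.array([ray(c,u,v,.05)[:2]*1000 for u,v in((267,209),(372,208),(370,301),(271,301))]);print(np.round(P),P.mean(0),cv2.minAreaRect(P.astype(np.float32)))
d=P.mean(0)-np.array(bot.read_state()["tool_pos"])[:2]*1000
R=Ro.from_rotvec(bot.read_state()["tcp_rot"]).as_matrix();print("tool offset",R.T@np.r_[d,0])
E
```

```text
[[560. 287.]
 [604. 316.]
 [635. 271.]
 [589. 241.]] [597.01002427 278.68899597] ((597.218505859375, 278.9979248046875), (54.63960266113281, 54.09916687011719), 33.01182174682617)
tool offset [ 2.66746026e+00 -3.99105174e-02 -2.63041657e-04]
```

Request:
step_arm(series=[{"x":0,"y":0,"z":-0.1,"ax":0,"ay":0,"az":0,"grip":1},{"x":0,"y":0,"z":-0.2,"ax":0,"ay":0,"az":0,"grip":1},{"x":-0.03,"y":-0.08,"z":-0.25,"ax":0,"ay":0,"az":-0.2,"grip":1},{"x":-0.06,"y":-0.17,"z":-0.25,"ax":0,"ay":0,"az":-0.38,"grip":1},{"x":-0.09,"y":-0.26,"z":-0.25,"ax":0,"ay":0,"az":-0.38,"grip":1},{"x":-0.12,"y":-0.35,"z":-0.25,"ax":0,"ay":0,"az":-0.38,"grip":1},{"x":-0.14,"y":-0.41,"z":-0.25,"ax":0,"ay":0,"az":-0.38,"grip":1},{"x":-0.15,"y":-0.435,"z":-0.25,"ax":0,"ay":0,"az":-0.38,"grip":1},{"x":-0.15,"y":-0.435,"z":-0.25,"ax":0,"ay":0,"az":-0.38,"grip":1},{"x":-0.15,"y":-0.435,"z":-0.25,"ax":0,"ay":0,"az":-0.38,"grip":1}])

```text
time: 3.7
tool_pos: [0.4573, 0.0943, 0.1419]
tcp_rot: [1.214, 2.896, 0.003]
wrist_force: [-0.4, 1.0, -1.9]
width: 0.609
grip_force: 43.6
```

```bash
python3 - <<'E'
from h import *
mv(456,95,32,44.5)
E
```

```text
t 3.7 tcp [457.3  94.3 141.9] head 44.5 q6 -0.63 {'x': 0.003, 'y': -0.001, 'z': 0.22, 'az_total': 0.001, 'tilt_deg': 0.15}
```

Request:
step_arm(series=[{"x":-0.002,"y":0,"z":0.08,"ax":0,"ay":0,"az":0,"grip":1},{"x":-0.002,"y":0,"z":0.15,"ax":0,"ay":0,"az":0,"grip":1},{"x":-0.002,"y":0,"z":0.19,"ax":0,"ay":0,"az":0,"grip":1},{"x":-0.002,"y":0,"z":0.21,"ax":0,"ay":0,"az":0,"grip":1},{"x":-0.002,"y":0,"z":0.217,"ax":0,"ay":0,"az":0,"grip":1},{"x":-0.002,"y":0,"z":0.22,"ax":0,"ay":0,"az":0,"grip":1},{"x":-0.002,"y":0,"z":0.222,"ax":0,"ay":0,"az":0,"grip":1},{"x":-0.002,"y":0,"z":0.222,"ax":0,"ay":0,"az":0,"grip":1},{"x":-0.002,"y":0,"z":0.222,"ax":0,"ay":0,"az":0,"grip":1}])

```text
time: 4.6
tool_pos: [0.4577, 0.0932, 0.031]
tcp_rot: [1.213, 2.896, 0.002]
wrist_force: [0.0, -0.1, -1.5]
width: 0.611
grip_force: 43.7
```

Request:
step_arm(series=[{"x":0,"y":0,"z":0.002,"ax":0,"ay":0,"az":0,"grip":1},{"x":0,"y":0,"z":0.004,"ax":0,"ay":0,"az":0,"grip":1},{"x":0,"y":0,"z":0.005,"ax":0,"ay":0,"az":0,"grip":1},{"x":0,"y":0,"z":0.005,"ax":0,"ay":0,"az":0,"grip":1}])

```text
time: 5.0
tool_pos: [0.4578, 0.0931, 0.0308]
tcp_rot: [1.213, 2.897, 0.001]
wrist_force: [-8.9, -2.0, 18.8]
width: 0.613
grip_force: 46.2
```

Request:
step_arm(series=[{"x":0,"y":0,"z":-0.003,"ax":0,"ay":0,"az":0,"grip":1},{"x":0,"y":0,"z":-0.004,"ax":0,"ay":0,"az":0,"grip":-1},{"x":0,"y":0,"z":-0.004,"ax":0,"ay":0,"az":0,"grip":-1},{"x":0,"y":0,"z":-0.004,"ax":0,"ay":0,"az":0,"grip":-1},{"x":0,"y":0,"z":-0.004,"ax":0,"ay":0,"az":0,"grip":-1},{"x":0,"y":0,"z":-0.1,"ax":0,"ay":0,"az":0,"grip":-1},{"x":0,"y":0,"z":-0.2,"ax":0,"ay":0,"az":0,"grip":-1},{"x":0,"y":0,"z":-0.3,"ax":0,"ay":0,"az":0,"grip":-1},{"x":0,"y":0,"z":-0.4,"ax":0,"ay":0,"az":0,"grip":-1},{"x":0,"y":0,"z":-0.45,"ax":0,"ay":0,"az":0,"grip":-1}])

```text
time: 6.0
tool_pos: [0.459, 0.0934, 0.2579]
tcp_rot: [1.211, 2.892, 0.006]
wrist_force: [1.2, 0.0, -0.4]
width: 0.997
grip_force: 0.0
```

```bash
python3 - <<'E'
from h import *
c=imaging.read_camera("wrist");save(c,"w4.png");np.save("w4.npy",c,allow_pickle=True)
mv(438,-97,240,None);mv(438,-97,240,90)
E
```

```text
t 6.05 tcp [460.7  93.7 261.1] head 44.6 q6 -0.63 {'x': -0.24, 'y': -0.3, 'z': 0.041}
t 6.05 tcp [460.7  93.7 261.1] head 44.6 q6 -0.63 {'x': -0.24, 'y': -0.3, 'z': 0.041, 'az_total': -1.515, 'tilt_deg': 0.7}
```

View pics/w4.png

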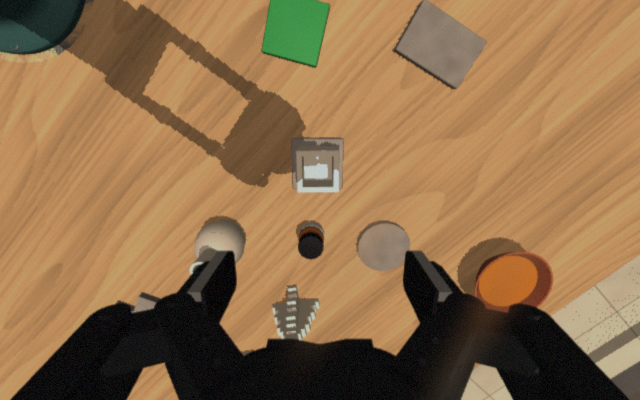

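The pot stands on the square setter at (318,165), with an even grey margin. The jar (311,240), round setter (384,246) and vase (218,243) are unchanged. Next I'll hover over the vase.

Request:
step_arm(series=[{"x":-0.24,"y":-0.3,"z":0.04,"ax":0,"ay":0,"az":0.8,"grip":-1},{"x":-0.24,"y":-0.3,"z":0.04,"ax":0,"ay":0,"az":0.8,"grip":-1},{"x":-0.24,"y":-0.3,"z":0.04,"ax":0,"ay":0,"az":0.8,"grip":-1},{"x":-0.24,"y":-0.3,"z":0.04,"ax":0,"ay":0,"az":0.8,"grip":-1},{"x":-0.24,"y":-0.3,"z":0.04,"ax":0,"ay":0,"az":0.8,"grip":-1},{"x":-0.24,"y":-0.3,"z":0.04,"ax":0,"ay":0,"az":0.8,"grip":-1},{"x":-0.24,"y":-0.3,"z":0.04,"ax":0,"ay":0,"az":0.8,"grip":-1},{"x":-0.24,"y":-0.3,"z":0.04,"ax":0,"ay":0,"az":0.8,"grip":-1}])

```text
time: 6.85
tool_pos: [0.4344, -0.0964, 0.2326]
tcp_rot: [-1.787, -2.584, -0.001]
wrist_force: [-1.3, 0.3, -0.7]
width: 0.998
grip_force: 0.0
```

```bash
python3 - <<'E'
from h import *
c=imaging.read_camera("wrist");save(c,"w5.png");np.save("w5.npy",c,allow_pickle=True)
mv(438,-97,66,20)
E
```

```text
t 6.9 tcp [434.4 -96.4 232.6] head 20.7 q6 -0.64 {'x': -0.004, 'y': 0.006, 'z': 0.333, 'az_total': 0.023, 'tilt_deg': 0.01}
```

View pics/w5.png

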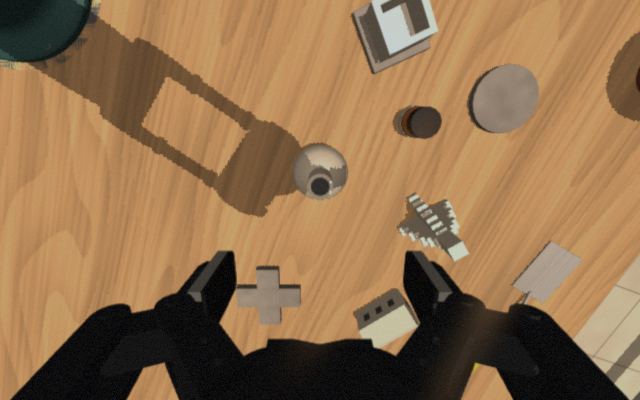

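The vase is directly below the fingers: belly at (320,171), neck mouth at (320,185). Also in view are the round setter (505,98), the tree with its post top near (455,248), the cross setter (268,296) and the house (385,315).

```bash
python3 - <<'E'
from h import *
c=np.load("w5.npy",allow_pickle=True).item()
for n,u,v,z in(("neck",320,185,.102),("belly",320,171,.03),("treepost",455,248,.112)): print(n,np.round(ray(c,u,v,z)*1000))
K,W=rect(c,465,55,545,140,.012,110);M=cv2.moments(W);print("round",M['m10']/M['m00'],M['m01']/M['m00'])
K,W=rect(c,236,262,303,328,.012,110);M=cv2.moments(W);print("cross",M['m10']/M['m00'],M['m01']/M['m00'])
E
```

```text
neck [434. -95. 102.]
belly [434. -94.  30.]
treepost [ 597. -107.  112.]
px ((505.0, 98.5), (69.0, 66.0), 90.0) world [622.2  72.6] [82.9 83. ] 33.2
round 622.1119952425472 72.92660396067397
px ((268.4941101074219, 295.92352294921875), (60.957454681396484, 56.293453216552734), 40.601295471191406) world [ 429.8 -311.9] [97.4 94.4] 65.6
cross 428.73893175064757 -313.3326643729984
```

Request:
step_arm(series=[{"x":0,"y":0.002,"z":0.1,"ax":0,"ay":0,"az":0,"grip":-1},{"x":0,"y":0.002,"z":0.2,"ax":0,"ay":0,"az":0,"grip":-1},{"x":0,"y":0.002,"z":0.28,"ax":0,"ay":0,"az":0,"grip":-1},{"x":0,"y":0.002,"z":0.32,"ax":0,"ay":0,"az":0,"grip":-1},{"x":0,"y":0.002,"z":0.333,"ax":0,"ay":0,"az":0,"grip":-1},{"x":0,"y":0.002,"z":0.333,"ax":0,"ay":0,"az":0,"grip":-1},{"x":0,"y":0.002,"z":0.333,"ax":0,"ay":0,"az":0,"grip":1},{"x":0,"y":0.002,"z":0.333,"ax":0,"ay":0,"az":0,"grip":1},{"x":0,"y":0.002,"z":0.333,"ax":0,"ay":0,"az":0,"grip":1},{"x":0,"y":0.002,"z":0.333,"ax":0,"ay":0,"az":0,"grip":1},{"x":0,"y":0.002,"z":0.333,"ax":0,"ay":0,"az":0,"grip":1},{"x":0,"y":0.002,"z":0.333,"ax":0,"ay":0,"az":0,"grip":1}], force=40)

```text
time: 8.1
tool_pos: [0.4357, -0.0977, 0.0673]
tcp_rot: [1.789, 2.581, 0.001]
wrist_force: [-1.3, 0.3, 5.5]
width: 0.308
grip_force: 39.0
```

```bash
python3 - <<'E'
from h import *
s=bot.read_state();print(s["width"]*85,s["grip_force"],s["wrist_force"])
mv(623,73,190)
E
```

```text
26.16903064411752 39.000003933906555 [-1.26596743  0.32499678  5.54149624]
t 8.1 tcp [435.7 -97.7  67.3] head 20.6 q6 -0.63 {'x': 0.188, 'y': 0.471, 'z': -0.245}
```

Request:
step_arm(series=[{"x":0,"y":0,"z":-0.1,"ax":0,"ay":0,"az":0,"grip":1},{"x":0,"y":0,"z":-0.2,"ax":0,"ay":0,"az":0,"grip":1},{"x":0.02,"y":0.04,"z":-0.25,"ax":0,"ay":0,"az":0,"grip":1},{"x":0.05,"y":0.12,"z":-0.25,"ax":0,"ay":0,"az":0,"grip":1},{"x":0.08,"y":0.2,"z":-0.25,"ax":0,"ay":0,"az":0,"grip":1},{"x":0.112,"y":0.28,"z":-0.25,"ax":0,"ay":0,"az":0,"grip":1},{"x":0.144,"y":0.36,"z":-0.25,"ax":0,"ay":0,"az":0,"grip":1},{"x":0.17,"y":0.43,"z":-0.25,"ax":0,"ay":0,"az":0,"grip":1},{"x":0.188,"y":0.47,"z":-0.25,"ax":0,"ay":0,"az":0,"grip":1},{"x":0.188,"y":0.47,"z":-0.25,"ax":0,"ay":0,"az":0,"grip":1},{"x":0.188,"y":0.47,"z":-0.25,"ax":0,"ay":0,"az":0,"grip":1}])

```text
time: 9.2
tool_pos: [0.6214, 0.0733, 0.1901]
tcp_rot: [-1.788, -2.582, 0.003]
wrist_force: [0.9, 0.4, -2.5]
width: 0.305
grip_force: 40.3
```

```bash
python3 - <<'E'
from h import *
c=imaging.read_camera("wrist");save(c,"w6.png")
mv(623,73,80)
E
```

```text
t 9.25 tcp [621.1  72.8 190.3] head 20.6 q6 -0.28 {'x': -0.001, 'y': 0.004, 'z': 0.221}
```

View pics/w6.png

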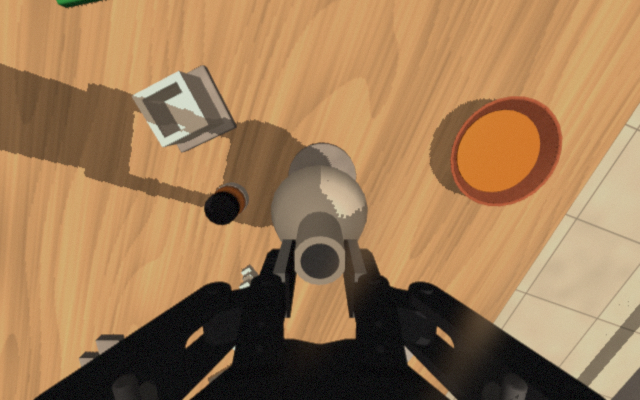

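The vase hangs straight in the grip over the round setter, with the setter's edge showing behind the belly at (325,155). I'll lower it gently.

Request:
step_arm(series=[{"x":0,"y":0.002,"z":0.08,"ax":0,"ay":0,"az":0,"grip":1},{"x":0,"y":0.002,"z":0.15,"ax":0,"ay":0,"az":0,"grip":1},{"x":0,"y":0.002,"z":0.19,"ax":0,"ay":0,"az":0,"grip":1},{"x":0,"y":0.002,"z":0.21,"ax":0,"ay":0,"az":0,"grip":1},{"x":0,"y":0.002,"z":0.217,"ax":0,"ay":0,"az":0,"grip":1},{"x":0,"y":0.002,"z":0.22,"ax":0,"ay":0,"az":0,"grip":1},{"x":0,"y":0.002,"z":0.222,"ax":0,"ay":0,"az":0,"grip":1},{"x":0,"y":0.002,"z":0.223,"ax":0,"ay":0,"az":0,"grip":1},{"x":0,"y":0.002,"z":0.223,"ax":0,"ay":0,"az":0,"grip":1}])

```text
time: 10.15
tool_pos: [0.6237, 0.0736, 0.0807]
tcp_rot: [1.789, 2.581, 0.002]
wrist_force: [0.2, -0.1, -1.6]
width: 0.301
grip_force: 40.3
```

Request:
step_arm(series=[{"x":0,"y":0,"z":0.002,"ax":0,"ay":0,"az":0,"grip":1},{"x":0,"y":0,"z":0.004,"ax":0,"ay":0,"az":0,"grip":1},{"x":0,"y":0,"z":0.004,"ax":0,"ay":0,"az":0,"grip":1}])

```text
time: 10.45
tool_pos: [0.6237, 0.0736, 0.0794]
tcp_rot: [1.789, 2.581, 0.001]
wrist_force: [-2.8, -1.0, 5.1]
width: 0.302
grip_force: 41.0
```

Contact. Release, rise, then look toward the tree.

Request:
step_arm(series=[{"x":0,"y":0,"z":-0.001,"ax":0,"ay":0,"az":0,"grip":0},{"x":0,"y":0,"z":-0.001,"ax":0,"ay":0,"az":0,"grip":-1},{"x":0,"y":0,"z":-0.001,"ax":0,"ay":0,"az":0,"grip":-1},{"x":0,"y":0,"z":-0.001,"ax":0,"ay":0,"az":0,"grip":-1},{"x":0,"y":0,"z":-0.001,"ax":0,"ay":0,"az":0,"grip":-1},{"x":0,"y":0,"z":-0.001,"ax":0,"ay":0,"az":0,"grip":-1},{"x":0,"y":0,"z":-0.1,"ax":0,"ay":0,"az":0,"grip":-1},{"x":0,"y":0,"z":-0.2,"ax":0,"ay":0,"az":0,"grip":-1},{"x":0,"y":0,"z":-0.3,"ax":0,"ay":0,"az":0,"grip":-1},{"x":0,"y":0,"z":-0.35,"ax":0,"ay":0,"az":0,"grip":-1}])

```text
time: 11.45
tool_pos: [0.6253, 0.0738, 0.2587]
tcp_rot: [1.786, 2.577, 0.008]
wrist_force: [0.7, 0.4, -0.6]
width: 0.997
grip_force: 0.0
```

```bash
python3 - <<'E'
from h import *
mv(600,-109,240,0)
E
```

```text
t 11.45 tcp [625.3  73.8 258.7] head 20.6 q6 -0.28 {'x': -0.324, 'y': -0.176, 'z': 0.037, 'az_total': 0.685, 'tilt_deg': 0.46}
```

Request:
step_arm(series=[{"x":-0.324,"y":-0.176,"z":0.037,"ax":0,"ay":0,"az":0.68,"grip":-1},{"x":-0.324,"y":-0.176,"z":0.037,"ax":0,"ay":0,"az":0.68,"grip":-1},{"x":-0.324,"y":-0.176,"z":0.037,"ax":0,"ay":0,"az":0.68,"grip":-1},{"x":-0.324,"y":-0.176,"z":0.037,"ax":0,"ay":0,"az":0.68,"grip":-1},{"x":-0.324,"y":-0.176,"z":0.037,"ax":0,"ay":0,"az":0.68,"grip":-1},{"x":-0.324,"y":-0.176,"z":0.037,"ax":0,"ay":0,"az":0.68,"grip":-1},{"x":-0.324,"y":-0.176,"z":0.037,"ax":0,"ay":0,"az":0.68,"grip":-1},{"x":-0.324,"y":-0.176,"z":0.037,"ax":0,"ay":0,"az":0.68,"grip":-1}])

```text
time: 12.25
tool_pos: [0.5978, -0.1077, 0.2343]
tcp_rot: [2.217, 2.226, 0.001]
wrist_force: [0.2, -0.6, 0.3]
width: 1.0
grip_force: 0.0
```

```bash
python3 - <<'E'
from h import *
c=imaging.read_camera("wrist");np.save("w7.npy",c,allow_pickle=True)
im=c["img"][80:280,220:420,::-1];cv2.imwrite("pics/w7.png",cv2.resize(im,None,fx=3,fy=3,interpolation=cv2.INTER_CUBIC))
mv(600,-109,84,0)
E
```

```text
t 12.3 tcp [ 597.8 -107.7  234.3] head 0.3 q6 -0.22 {'x': -0.003, 'y': 0.004, 'z': 0.301, 'az_total': 0.009, 'tilt_deg': 0.02}
```

View pics/w7.png

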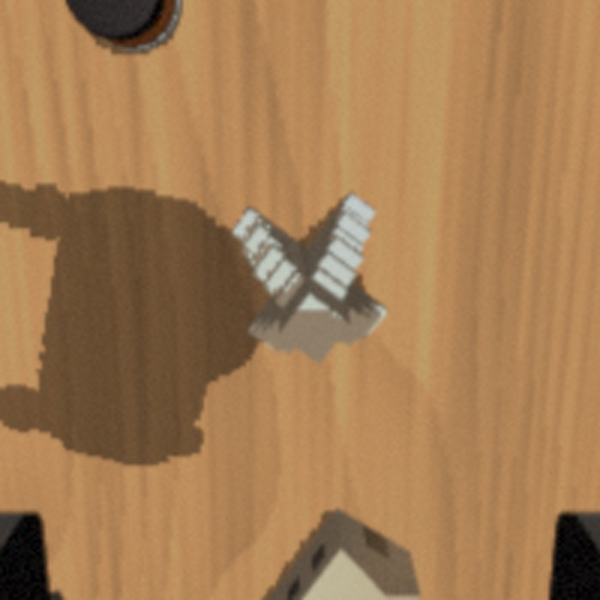

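The crop shows the tree's foot as an X. Its slab ends are near crop (245,220), (380,312), (360,205) and (255,330), which puts the foot centre at full-image pixel ≈ (323,169). The post top leans toward (315,330) in the crop.

```bash
python3 - <<'E'
from h import *
c=np.load("w7.npy",allow_pickle=True).item()
f=lambda a,b,z:ray(c,a/3+220,b/3+80,z)*1000
A,B,C,D=f(245,220,.008),f(380,312,.008),f(360,205,.008),f(255,330,.008)
print(np.round([A,B,C,D]),"ctr",(A+B)/2,(C+D)/2)
for p,q in((A,B),(C,D)): print(np.linalg.norm(p-q),np.degrees(np.arctan2(q[1]-p[1],q[0]-p[0])))
m=(A+B+C+D)/4000
u,v=proj(c,[m[0],m[1],.112]);print("post top predicted crop px",(u-220)*3,(v-80)*3)
u,v=proj(c,[.600,-.109,.112]);print("post top for 600,-109",(u-220)*3,(v-80)*3)
mv(600,-109,84,-37)
E
```

```text
[[ 573.  -85.    8.]
 [ 636. -128.    8.]
 [ 625.  -78.    8.]
 [ 577. -137.    8.]] ctr [ 604.39834677 -106.64367522    8.        ] [ 601.08709353 -107.6456357     8.        ]
75.84728959584913 -34.234628108913924
75.80026444649258 -129.3633265056507
post top predicted crop px 313.9074297927578 323.7693607888383
post top for 600,-109 305.9468229674738 328.9255361125491
t 12.3 tcp [ 597.8 -107.7  234.3] head 0.3 q6 -0.22 {'x': -0.003, 'y': 0.004, 'z': 0.301, 'az_total': 1.242, 'tilt_deg': 0.02}
```

Request:
step_arm(series=[{"x":0,"y":0.008,"z":0.05,"ax":0,"ay":0,"az":0.28,"grip":-1},{"x":0,"y":0.008,"z":0.05,"ax":0,"ay":0,"az":0.56,"grip":-1},{"x":0,"y":0.008,"z":0.05,"ax":0,"ay":0,"az":0.84,"grip":-1},{"x":0,"y":0.008,"z":0.05,"ax":0,"ay":0,"az":1,"grip":-1},{"x":0,"y":0.008,"z":0.05,"ax":0,"ay":0,"az":1,"grip":-1},{"x":0,"y":0.008,"z":0.05,"ax":0,"ay":0,"az":1,"grip":-1}])

```text
time: 12.9
tool_pos: [0.6017, -0.1082, 0.2092]
tcp_rot: [2.716, 1.579, 0.0]
wrist_force: [0.3, 0.4, -0.8]
width: 0.999
grip_force: 0.0
```

```bash
python3 - <<'E'
from h import *
mv(602,-108,84,-37)
E
```

```text
t 12.9 tcp [ 601.7 -108.2  209.2] head -29.7 q6 0.3 {'x': 0.001, 'y': 0.0, 'z': 0.25, 'az_total': 0.245, 'tilt_deg': 0.01}
```

Request:
step_arm(series=[{"x":0,"y":0,"z":0.08,"ax":0,"ay":0,"az":0.24,"grip":-1},{"x":0,"y":0,"z":0.16,"ax":0,"ay":0,"az":0.24,"grip":-1},{"x":0,"y":0,"z":0.22,"ax":0,"ay":0,"az":0.24,"grip":-1},{"x":0,"y":0,"z":0.246,"ax":0,"ay":0,"az":0.24,"grip":-1},{"x":0,"y":0,"z":0.25,"ax":0,"ay":0,"az":0.24,"grip":-1},{"x":0,"y":0,"z":0.25,"ax":0,"ay":0,"az":0.24,"grip":1},{"x":0,"y":0,"z":0.25,"ax":0,"ay":0,"az":0.24,"grip":1},{"x":0,"y":0,"z":0.25,"ax":0,"ay":0,"az":0.24,"grip":1},{"x":0,"y":0,"z":0.25,"ax":0,"ay":0,"az":0.24,"grip":1},{"x":0,"y":0,"z":0.25,"ax":0,"ay":0,"az":0.24,"grip":1},{"x":0,"y":0,"z":0.25,"ax":0,"ay":0,"az":0.24,"grip":1},{"x":0,"y":0,"z":0.25,"ax":0,"ay":0,"az":0.24,"grip":1}], force=40)

```text
time: 14.1
tool_pos: [0.6025, -0.1094, 0.0853]
tcp_rot: [2.81, 1.4, 0.003]
wrist_force: [0.3, -0.6, 5.0]
width: 0.181
grip_force: 39.2
```

```bash
python3 - <<'E'
from h import *
mv(430,-314,210,-67)
E
```

```text
t 14.1 tcp [ 602.5 -109.4   85.3] head -37.0 q6 0.43 {'x': -0.534, 'y': -0.028, 'z': -0.25, 'az_total': 0.999, 'tilt_deg': 0.14}
```

Request:
step_arm(series=[{"x":0,"y":0,"z":-0.1,"ax":0,"ay":0,"az":0,"grip":1},{"x":0,"y":0,"z":-0.2,"ax":0,"ay":0,"az":0,"grip":1},{"x":-0.05,"y":0,"z":-0.25,"ax":0,"ay":0,"az":0.1,"grip":1},{"x":-0.13,"y":-0.01,"z":-0.25,"ax":0,"ay":0,"az":0.3,"grip":1},{"x":-0.21,"y":-0.01,"z":-0.25,"ax":0,"ay":0,"az":0.5,"grip":1},{"x":-0.29,"y":-0.02,"z":-0.25,"ax":0,"ay":0,"az":0.7,"grip":1},{"x":-0.37,"y":-0.02,"z":-0.25,"ax":0,"ay":0,"az":0.9,"grip":1},{"x":-0.45,"y":-0.03,"z":-0.25,"ax":0,"ay":0,"az":1,"grip":1},{"x":-0.51,"y":-0.03,"z":-0.25,"ax":0,"ay":0,"az":1,"grip":1},{"x":-0.534,"y":-0.03,"z":-0.25,"ax":0,"ay":0,"az":1,"grip":1},{"x":-0.534,"y":-0.03,"z":-0.25,"ax":0,"ay":0,"az":1,"grip":1},{"x":-0.534,"y":-0.03,"z":-0.25,"ax":0,"ay":0,"az":1,"grip":1}])

```text
time: 15.3
tool_pos: [0.4289, -0.3122, 0.2085]
tcp_rot: [-3.077, -0.624, -0.0]
wrist_force: [0.1, -0.7, -1.8]
width: 0.186
grip_force: 39.5
```

```bash
python3 - <<'E'
from h import *
c=imaging.read_camera("wrist");np.save("w8.npy",c,allow_pickle=True)
im=c["img"][50:350,120:520,::-1];cv2.imwrite("pics/w8.png",cv2.resize(im,None,fx=2,fy=2,interpolation=cv2.INTER_CUBIC))
mv(430,-314,98,-67)
E
```

```text
t 15.35 tcp [ 429.2 -312.   208.6] head -67.0 q6 0.49 {'x': -0.0, 'y': 0.005, 'z': 0.221, 'az_total': -0.0, 'tilt_deg': 0.08}
```

View pics/w8.png

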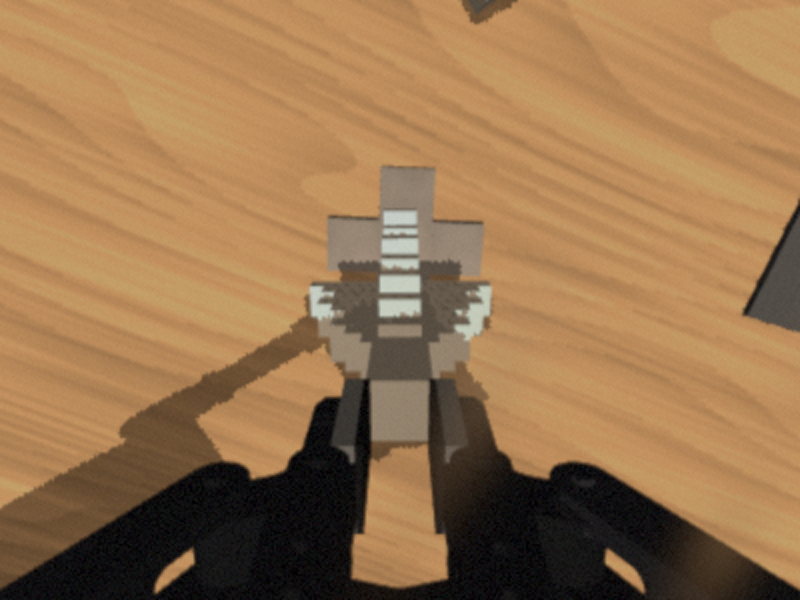

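The tree hangs square over the cross setter and within about 2° of it. The setter's crossbar centre is near crop (406,243), about 6 px right of the tree's axis. I'll compute the shift.

```bash
python3 - <<'E'
from h import *
c=np.load("w8.npy",allow_pickle=True).item()
for a,b in((381,167),(434,168),(328,216),(484,222),(328,270),(482,275)): print(np.round(ray(c,a/2+120,b/2+50,.012)*1000,1))
p=ray(c,406/2+120,244/2+50,.012)*1000;print(p)
mv(p[0],p[1],98,-67)
E
```

```text
[ 470.5 -281.9   12. ]
[ 482.7 -312.3   12. ]
[ 429.5 -262.6   12. ]
[ 464.5 -355.1   12. ]
[ 396.6 -275.1   12. ]
[ 432.7 -368.8   12. ]
[ 432.20748217 -315.08248015   12.        ]
t 15.35 tcp [ 429.2 -312.   208.6] head -67.0 q6 0.49 {'x': 0.003, 'y': 0.008, 'z': 0.221, 'az_total': -0.0, 'tilt_deg': 0.08}
```

Request:
step_arm(series=[{"x":0.001,"y":0.006,"z":0.08,"ax":0,"ay":0,"az":0.05,"grip":1},{"x":0.001,"y":0.006,"z":0.15,"ax":0,"ay":0,"az":0.05,"grip":1},{"x":0.001,"y":0.006,"z":0.19,"ax":0,"ay":0,"az":0.05,"grip":1},{"x":0.001,"y":0.006,"z":0.21,"ax":0,"ay":0,"az":0.05,"grip":1},{"x":0.001,"y":0.006,"z":0.217,"ax":0,"ay":0,"az":0.05,"grip":1},{"x":0.001,"y":0.006,"z":0.22,"ax":0,"ay":0,"az":0.05,"grip":1},{"x":0.001,"y":0.006,"z":0.222,"ax":0,"ay":0,"az":0.05,"grip":1},{"x":0.001,"y":0.006,"z":0.224,"ax":0,"ay":0,"az":0.05,"grip":1},{"x":0.001,"y":0.006,"z":0.224,"ax":0,"ay":0,"az":0.05,"grip":1}])

```text
time: 16.25
tool_pos: [0.4308, -0.3161, 0.098]
tcp_rot: [3.086, 0.584, 0.002]
wrist_force: [-0.6, -0.3, -2.2]
width: 0.184
grip_force: 39.5
```

Request:
step_arm(series=[{"x":0,"y":0,"z":0.002,"ax":0,"ay":0,"az":0,"grip":1},{"x":0,"y":0,"z":0.004,"ax":0,"ay":0,"az":0,"grip":1},{"x":0,"y":0,"z":0.004,"ax":0,"ay":0,"az":0,"grip":1}])

```text
time: 16.55
tool_pos: [0.4311, -0.3167, 0.0972]
tcp_rot: [3.084, 0.584, 0.002]
wrist_force: [-2.3, 1.2, 7.3]
width: 0.188
grip_force: 40.7
```

Request:
step_arm(series=[{"x":0,"y":0,"z":-0.002,"ax":0,"ay":0,"az":0,"grip":0},{"x":0,"y":0,"z":-0.002,"ax":0,"ay":0,"az":0,"grip":-1},{"x":0,"y":0,"z":-0.002,"ax":0,"ay":0,"az":0,"grip":-1},{"x":0,"y":0,"z":-0.002,"ax":0,"ay":0,"az":0,"grip":-1},{"x":0,"y":0,"z":-0.002,"ax":0,"ay":0,"az":0,"grip":-1},{"x":0,"y":0,"z":-0.002,"ax":0,"ay":0,"az":0,"grip":-1},{"x":0,"y":0,"z":-0.1,"ax":0,"ay":0,"az":0,"grip":-1},{"x":0,"y":0,"z":-0.2,"ax":0,"ay":0,"az":0,"grip":-1},{"x":0,"y":0,"z":-0.29,"ax":0,"ay":0,"az":0,"grip":-1},{"x":0,"y":0,"z":-0.29,"ax":0,"ay":0,"az":0,"grip":-1}])

```text
time: 17.55
tool_pos: [0.4342, -0.3187, 0.2488]
tcp_rot: [3.076, 0.583, 0.015]
wrist_force: [0.6, -0.9, 0.0]
width: 1.0
grip_force: 0.0
```

```bash
python3 - <<'E'
from h import *
mv(617,-283,240,-34)
E
```

```text
t 17.55 tcp [ 434.2 -318.7  248.8] head -68.5 q6 0.52 {'x': 0.366, 'y': 0.067, 'z': 0.021, 'az_total': -1.151, 'tilt_deg': 0.84}
```

Request:
step_arm(series=[{"x":0.366,"y":0.067,"z":0.02,"ax":0,"ay":0,"az":-1,"grip":-1},{"x":0.366,"y":0.067,"z":0.02,"ax":0,"ay":0,"az":-1,"grip":-1},{"x":0.366,"y":0.067,"z":0.02,"ax":0,"ay":0,"az":-1,"grip":-1},{"x":0.366,"y":0.067,"z":0.02,"ax":0,"ay":0,"az":-1,"grip":-1},{"x":0.366,"y":0.067,"z":0.02,"ax":0,"ay":0,"az":-1,"grip":-1},{"x":0.366,"y":0.067,"z":0.02,"ax":0,"ay":0,"az":-1,"grip":-1},{"x":0.366,"y":0.067,"z":0.02,"ax":0,"ay":0,"az":-1,"grip":-1},{"x":0.366,"y":0.067,"z":0.02,"ax":0,"ay":0,"az":-1,"grip":-1}])

```text
time: 18.35
tool_pos: [0.6117, -0.2804, 0.2303]
tcp_rot: [2.831, 1.362, -0.0]
wrist_force: [-1.0, 0.0, 0.3]
width: 1.001
grip_force: 0.0
```

```bash
python3 - <<'E'
from h import *
c=imaging.read_camera("wrist");np.save("w9.npy",c,allow_pickle=True)
im=c["img"][50:350,120:520,::-1];cv2.imwrite("pics/w9.png",cv2.resize(im,None,fx=2,fy=2,interpolation=cv2.INTER_CUBIC))
mv(617,-283,12,-34)
E
```

```text
t 18.4 tcp [ 611.8 -280.4  230.5] head -38.6 q6 0.21 {'x': 0.003, 'y': 0.011, 'z': 0.437, 'az_total': -0.154, 'tilt_deg': 0.02}
```

View pics/w9.png

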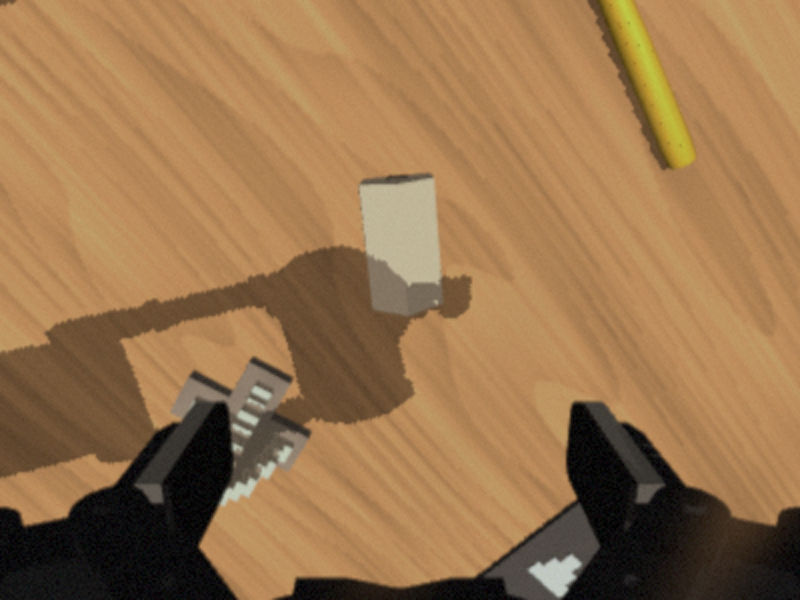

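The house lies below at eave corners (360,184), (434,176), (441,303) and (374,311) in the crop, nearly aligned with the gripper. The tree stands on the cross setter at lower left.

```bash
python3 - <<'E'
from h import *
c=np.load("w9.npy",allow_pickle=True).item()
P=np.array([ray(c,a/2+120,b/2+50,.042)[:2]*1000 for a,b in((360,184),(434,176),(441,303),(374,311))])
print(np.round(P),P.mean(0))
for i,j in((3,0),(2,1),(0,1),(3,2)):
    d=P[j]-P[i];print(np.linalg.norm(d),np.degrees(np.arctan2(d[1],d[0])))
mv(*P.mean(0),12,-34)
E
```

```text
[[ 618. -233.]
 [ 656. -258.]
 [ 611. -324.]
 [ 573. -302.]] [ 614.68627843 -279.33889535]
81.5761645025327 56.633902458766094
80.78212016742766 55.60500230359908
45.20483838032759 -32.581137105156806
43.773258735538874 -31.49876956469564
t 18.4 tcp [ 611.8 -280.4  230.5] head -38.6 q6 0.21 {'x': 0.005, 'y': 0.003, 'z': 0.437, 'az_total': -0.154, 'tilt_deg': 0.02}
```

Request:
step_arm(series=[{"x":0.005,"y":0.004,"z":0.1,"ax":0,"ay":0,"az":-0.17,"grip":-1},{"x":0.005,"y":0.004,"z":0.2,"ax":0,"ay":0,"az":-0.17,"grip":-1},{"x":0.005,"y":0.004,"z":0.3,"ax":0,"ay":0,"az":-0.17,"grip":-1},{"x":0.005,"y":0.004,"z":0.38,"ax":0,"ay":0,"az":-0.17,"grip":-1},{"x":0.005,"y":0.004,"z":0.42,"ax":0,"ay":0,"az":-0.17,"grip":-1},{"x":0.005,"y":0.004,"z":0.43,"ax":0,"ay":0,"az":-0.17,"grip":-1},{"x":0.005,"y":0.004,"z":0.43,"ax":0,"ay":0,"az":-0.17,"grip":-1},{"x":0.005,"y":0.004,"z":0.43,"ax":0,"ay":0,"az":-0.17,"grip":1},{"x":0.005,"y":0.004,"z":0.43,"ax":0,"ay":0,"az":-0.17,"grip":1},{"x":0.005,"y":0.004,"z":0.43,"ax":0,"ay":0,"az":-0.17,"grip":1},{"x":0.005,"y":0.004,"z":0.43,"ax":0,"ay":0,"az":-0.17,"grip":1},{"x":0.005,"y":0.004,"z":0.43,"ax":0,"ay":0,"az":-0.17,"grip":1}], force=40)

```text
time: 19.6
tool_pos: [0.6165, -0.2793, 0.0198]
tcp_rot: [2.766, 1.488, 0.001]
wrist_force: [-7.8, 4.5, 18.1]
width: 0.431
grip_force: 31.6
```

```bash
python3 - <<'E'
from h import *
mv(462,317,200,-74.2)
E
```

```text
t 19.6 tcp [ 616.5 -279.3   19.8] head -33.4 q6 0.12 {'x': 0.825, 'y': -0.915, 'z': -0.361, 'az_total': 1.359, 'tilt_deg': 0.05}
```

Opening is only 37 mm with 18 N upward, so the pads are riding on the roof slope above the 42 mm walls. I'll open, go 11 mm lower and close again.

Request:
step_arm(series=[{"x":0,"y":0,"z":0,"ax":0,"ay":0,"az":0,"grip":-1},{"x":0,"y":0,"z":0,"ax":0,"ay":0,"az":0,"grip":-1},{"x":0,"y":0,"z":0,"ax":0,"ay":0,"az":0,"grip":-1},{"x":0,"y":0,"z":0,"ax":0,"ay":0,"az":0,"grip":-1},{"x":0,"y":0,"z":0,"ax":0,"ay":0,"az":0,"grip":-1}])

```text
time: 20.1
tool_pos: [0.6158, -0.2791, 0.0147]
tcp_rot: [-2.766, -1.488, 0.001]
wrist_force: [0.7, 0.5, 0.2]
width: 0.998
grip_force: 0.0
```

```bash
python3 - <<'E'
from h import *
c=imaging.read_camera("wrist");save(c,"w10.png");np.save("w10.npy",c,allow_pickle=True)
mv(616,-279,4,-33.5)
E
```

```text
t 20.15 tcp [ 615.8 -279.1   14.7] head -33.4 q6 0.12 {'x': 0.0, 'y': 0.0, 'z': 0.021, 'az_total': 0.002, 'tilt_deg': 0.03}
```

View pics/w10.png

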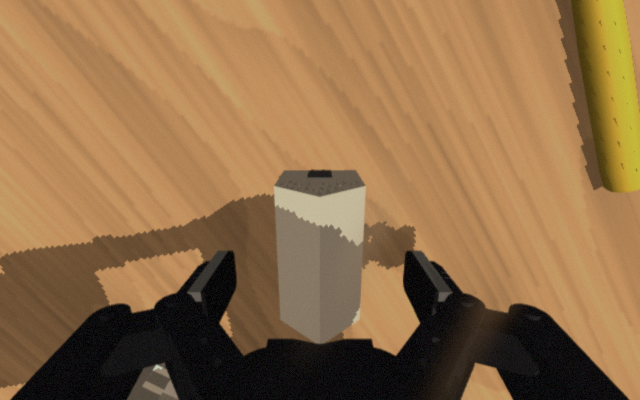

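The house still stands upright, centred and aligned between the open fingers: near eave corners (280,325) and (360,325), far ones (276,184) and (364,184).

```bash
python3 - <<'E'
from h import *
c=np.load("w10.npy",allow_pickle=True).item()
P=np.array([ray(c,u,v,.042)[:2]*1000 for u,v in((276,184),(364,184),(280,325),(360,325))]);print(np.round(P),P.mean(0))
mv(*P.mean(0),4)
E
```

```text
[[ 620. -233.]
 [ 656. -257.]
 [ 572. -303.]
 [ 611. -329.]] [ 614.62811795 -280.36309462]
t 20.15 tcp [ 615.8 -279.1   14.7] head -33.4 q6 0.12 {'x': -0.003, 'y': -0.001, 'z': 0.021}
```

Request:
step_arm(series=[{"x":0,"y":0,"z":0.012,"ax":0,"ay":0,"az":0,"grip":-1},{"x":0,"y":0,"z":0.021,"ax":0,"ay":0,"az":0,"grip":-1},{"x":0,"y":0,"z":0.021,"ax":0,"ay":0,"az":0,"grip":-1},{"x":0,"y":0,"z":0.021,"ax":0,"ay":0,"az":0,"grip":1},{"x":0,"y":0,"z":0.021,"ax":0,"ay":0,"az":0,"grip":1},{"x":0,"y":0,"z":0.021,"ax":0,"ay":0,"az":0,"grip":1},{"x":0,"y":0,"z":0.021,"ax":0,"ay":0,"az":0,"grip":1},{"x":0,"y":0,"z":0.021,"ax":0,"ay":0,"az":0,"grip":1},{"x":0,"y":0,"z":0.021,"ax":0,"ay":0,"az":0,"grip":1}], force=40)

```text
time: 21.05
tool_pos: [0.6163, -0.2794, 0.0051]
tcp_rot: [2.766, 1.488, 0.001]
wrist_force: [0.2, -0.5, 1.8]
width: 0.527
grip_force: 43.2
```

```bash
python3 - <<'E'
from h import *
mv(462,317,180,-74.2)
E
```

```text
t 21.05 tcp [ 616.3 -279.4    5.1] head -33.4 q6 0.12 {'x': 0.825, 'y': -0.915, 'z': -0.351, 'az_total': 1.359, 'tilt_deg': 0.05}
```

Request:
step_arm(series=[{"x":0,"y":0,"z":-0.08,"ax":0,"ay":0,"az":0,"grip":1},{"x":0,"y":0,"z":-0.17,"ax":0,"ay":0,"az":0,"grip":1},{"x":0,"y":0,"z":-0.26,"ax":0,"ay":0,"az":0,"grip":1},{"x":0.02,"y":-0.02,"z":-0.34,"ax":0,"ay":0,"az":0.1,"grip":1},{"x":0.08,"y":-0.09,"z":-0.36,"ax":0,"ay":0,"az":0.25,"grip":1},{"x":0.14,"y":-0.155,"z":-0.36,"ax":0,"ay":0,"az":0.4,"grip":1},{"x":0.2,"y":-0.22,"z":-0.36,"ax":0,"ay":0,"az":0.55,"grip":1},{"x":0.26,"y":-0.29,"z":-0.36,"ax":0,"ay":0,"az":0.7,"grip":1},{"x":0.32,"y":-0.355,"z":-0.36,"ax":0,"ay":0,"az":0.85,"grip":1},{"x":0.38,"y":-0.42,"z":-0.36,"ax":0,"ay":0,"az":1,"grip":1},{"x":0.44,"y":-0.49,"z":-0.36,"ax":0,"ay":0,"az":1,"grip":1},{"x":0.48,"y":-0.53,"z":-0.36,"ax":0,"ay":0,"az":1,"grip":1}])

```text
time: 22.25
tool_pos: [0.525, 0.0697, 0.1838]
tcp_rot: [-3.056, -0.723, 0.003]
wrist_force: [0.7, 0.2, -1.1]
width: 0.527
grip_force: 42.7
```

```bash
python3 - <<'E'
from h import *
mv(462,317,180,-74.2)
E
```

```text
t 22.25 tcp [525.   69.7 183.8] head -63.4 q6 1.19 {'x': 0.109, 'y': -0.499, 'z': 0.008, 'az_total': 0.361, 'tilt_deg': 0.12}
```

Request:
step_arm(series=[{"x":0.015,"y":-0.08,"z":0,"ax":0,"ay":0,"az":0.06,"grip":1},{"x":0.033,"y":-0.16,"z":0,"ax":0,"ay":0,"az":0.12,"grip":1},{"x":0.05,"y":-0.24,"z":0,"ax":0,"ay":0,"az":0.18,"grip":1},{"x":0.068,"y":-0.32,"z":0,"ax":0,"ay":0,"az":0.24,"grip":1},{"x":0.087,"y":-0.4,"z":0,"ax":0,"ay":0,"az":0.3,"grip":1},{"x":0.1,"y":-0.46,"z":0,"ax":0,"ay":0,"az":0.36,"grip":1},{"x":0.109,"y":-0.495,"z":0,"ax":0,"ay":0,"az":0.36,"grip":1},{"x":0.109,"y":-0.495,"z":0,"ax":0,"ay":0,"az":0.36,"grip":1},{"x":0.109,"y":-0.495,"z":0,"ax":0,"ay":0,"az":0.36,"grip":1},{"x":0.109,"y":-0.495,"z":0,"ax":0,"ay":0,"az":0.36,"grip":1}])

```text
time: 23.25
tool_pos: [0.4651, 0.3119, 0.1841]
tcp_rot: [3.111, 0.43, -0.001]
wrist_force: [-0.2, -0.1, -2.8]
width: 0.525
grip_force: 42.8
```

```bash
python3 - <<'E'
from h import *
mv(462,317,17.5,-74.2)
E
```

```text
t 23.25 tcp [465.1 311.9 184.1] head -74.3 q6 1.84 {'x': -0.003, 'y': -0.012, 'z': 0.333, 'az_total': -0.002, 'tilt_deg': 0.07}
```

Request:
step_arm(series=[{"x":0,"y":-0.011,"z":0.09,"ax":0,"ay":0,"az":0,"grip":1},{"x":0,"y":-0.011,"z":0.18,"ax":0,"ay":0,"az":0,"grip":1},{"x":0,"y":-0.011,"z":0.25,"ax":0,"ay":0,"az":0,"grip":1},{"x":0,"y":-0.011,"z":0.3,"ax":0,"ay":0,"az":0,"grip":1},{"x":0,"y":-0.011,"z":0.32,"ax":0,"ay":0,"az":0,"grip":1},{"x":0,"y":-0.011,"z":0.328,"ax":0,"ay":0,"az":0,"grip":1},{"x":0,"y":-0.011,"z":0.331,"ax":0,"ay":0,"az":0,"grip":1},{"x":0,"y":-0.011,"z":0.333,"ax":0,"ay":0,"az":0,"grip":1},{"x":0,"y":-0.011,"z":0.333,"ax":0,"ay":0,"az":0,"grip":1}])

```text
time: 24.15
tool_pos: [0.4649, 0.3188, 0.0197]
tcp_rot: [-3.111, -0.43, -0.004]
wrist_force: [0.6, -0.0, -2.1]
width: 0.528
grip_force: 42.7
```

Request:
step_arm(series=[{"x":-0.003,"y":0,"z":0.003,"ax":0,"ay":0,"az":0,"grip":1},{"x":-0.003,"y":0,"z":0.005,"ax":0,"ay":0,"az":0,"grip":1},{"x":-0.003,"y":0,"z":0.006,"ax":0,"ay":0,"az":0,"grip":1},{"x":-0.003,"y":0,"z":0.006,"ax":0,"ay":0,"az":0,"grip":1}])

```text
time: 24.55
tool_pos: [0.4627, 0.3182, 0.017]
tcp_rot: [-3.111, -0.431, -0.001]
wrist_force: [-2.7, -2.3, 7.8]
width: 0.526
grip_force: 43.8
```

Contact. Release and rise, then swing aside for a clear top view.

Request:
step_arm(series=[{"x":0,"y":0,"z":-0.001,"ax":0,"ay":0,"az":0,"grip":0},{"x":0,"y":0,"z":-0.002,"ax":0,"ay":0,"az":0,"grip":-1},{"x":0,"y":0,"z":-0.002,"ax":0,"ay":0,"az":0,"grip":-1},{"x":0,"y":0,"z":-0.002,"ax":0,"ay":0,"az":0,"grip":-1},{"x":0,"y":0,"z":-0.002,"ax":0,"ay":0,"az":0,"grip":-1},{"x":0,"y":0,"z":-0.1,"ax":0,"ay":0,"az":0,"grip":-1},{"x":0,"y":0,"z":-0.2,"ax":0,"ay":0,"az":0,"grip":-1},{"x":0,"y":0,"z":-0.3,"ax":0,"ay":0,"az":0,"grip":-1},{"x":0,"y":-0.15,"z":-0.35,"ax":0,"ay":0,"az":0,"grip":-1},{"x":-0.1,"y":-0.3,"z":-0.35,"ax":0,"ay":0,"az":0,"grip":-1},{"x":-0.2,"y":-0.45,"z":-0.35,"ax":0,"ay":0,"az":0,"grip":-1},{"x":-0.25,"y":-0.5,"z":-0.35,"ax":0,"ay":0,"az":0,"grip":-1}])

```text
time: 25.75
tool_pos: [0.3411, 0.4688, 0.1884]
tcp_rot: [-3.111, -0.429, -0.001]
wrist_force: [0.2, -0.0, -0.5]
width: 1.003
grip_force: 0.0
```

```bash
python3 - <<'E'
from h import *
c=imaging.read_camera("top");s=imaging.read_camera("side")
np.save("topf.npy",c,allow_pickle=True)
a=cv2.resize(c["img"][110:290,140:510],(800,389),interpolation=cv2.INTER_CUBIC)
b=cv2.resize(s["img"][140:350,180:480],(300,210))
o=np.zeros((600,800,3),np.uint8);o[:389]=a;o[390:600,:300]=b
cv2.imwrite("pics/final.png",o[:,:,::-1])
print(bot.read_state()["time"])
E
```

```text
25.85
```

View pics/final.png

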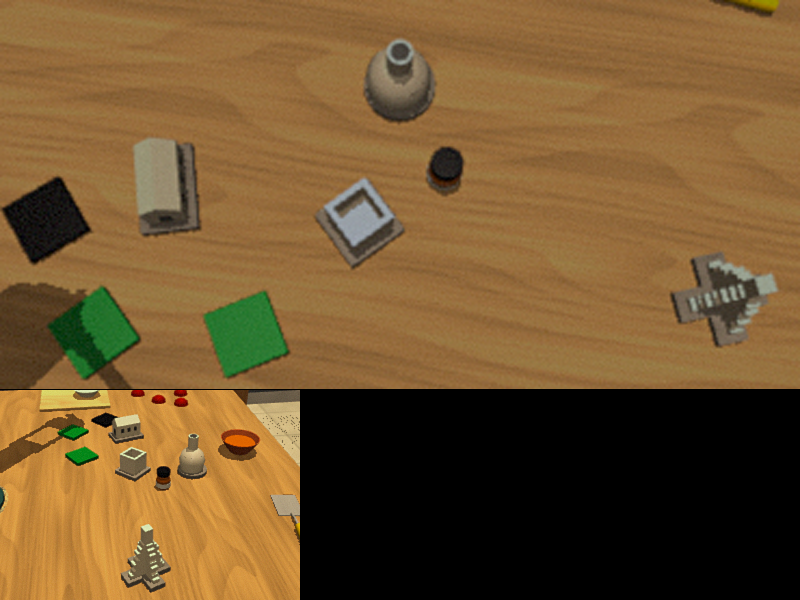

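All four pieces stand on their setters, upright in both views, and the jar at (445,168) is unmoved. One numeric check on the top features: vase mouth (400,52), pot rim centre, ridge ends and tree post top (768,285).

```bash
python3 - <<'E'
from h import *
c=np.load("topf.npy",allow_pickle=True).item()
f=lambda a,b,z:ray(c,a/2.162+140,b/2.162+110,z)*1000
print("vase",f(400,51,.114),"want 622,73")
print("pot",f(358,213,.062),"want 456,95")
print("tree",f(766,284,.124),"want 430,-314")
a,b=f(175,139,.074),f(180,214,.074);print("house ridge",a,b,(a+b)/2,"want 462,317")
E
```

```text
vase [623.82258385  73.39262184 114.        ] want 622,73
pot [455.28444224  92.9557858   62.        ] want 456,95
tree [ 432.29865391 -318.4158233   124.        ] want 430,-314
house ridge [503.76053969 299.82842459  74.        ] [423.55970385 278.24917602  74.        ] [463.66012177 289.03880031  74.        ] want 462,317
```

```bash
python3 - <<'E'
from h import *
c=np.load("topf.npy",allow_pickle=True).item()
d=np.array([np.cos(np.radians(15.8)),np.sin(np.radians(15.8))]);n=np.array([-d[1],d[0]])
o=np.array([461.2,317.8])
for s in(-40,40):
  for w,z in((-23,54),(0,74),(23,54)):
    p=o+s*d+w*n;u,v=proj(c,[p[0]/1000,p[1]/1000,z/1000]);print(s,w,round((u-140)*2.162),round((v-110)*2.162))
E
```

```text
-40 -23 179 212
-40 0 153 211
-40 23 136 217
40 -23 173 141
40 0 148 139
40 23 132 146
```

The predicted eave line, (173,141) to (179,212), matches the picture, so the house is centred too. Handing in.

```bash
python3 -c "
from h import *
print(bot.finish_job())"
```

```text
the job is handed in; nothing more can be done
None
```

I handed the job in at about 26 s of the 102 s limit: all four pieces stand released on their matching setters, within about 5 mm of centre by my measurements, and the jar is where it was. No verdict was returned.

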